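# Refit the control knob of a table-top gas cooker and hold it pressed in

## Robot

A 7-joint arm with a two-finger parallel gripper is mounted at the origin on a cart in front of the work surface, level with it; the furniture and walls round the work are solid. World frame = base frame: x ahead of the robot, y to its left, z up, the work surface at z = 0. Lengths are in m, angles in rad, forces in N, time in s.
With the tool pointing down it reaches from about 0.425 to 0.925 m from the base axis. Payload 6.8 kg.
Tool frame: the origin (TCP) lies at the very end of the fingers, on their centre line; the grasp point (between the pads) lies 19 mm behind it; z points along the fingers, y is the line along which they close (so a half turn about z gives the same grasp; the last joint's range is limited). The gripper opens to 85 mm and grips with 20 to 120 N. Pads are 22 mm wide; open, the fingers measure 114 mm over their backs; the gripper's body (76 mm by 85 mm) begins 54 mm behind the grasp point. The pads swing forward as they close: fully open they stand 13 mm farther back than shut.
Start: joints at [1.202, 0.477, 0.022, 1.555, -0.011, 1.109, -0.083], TCP at [0.174, -0.652, 0.231] pointing down, gripper open.
Joint ranges: [-2.96, 2.96], [-0.34, 2.1], [-1.41, 1.46], [0.24, 2.44], [-1.37, 4.51], [0.17, 1.92], [-2.96, 2.96]. Speed limits (rad/s): [2.39, 2.39, 3.14, 3.14, 3.14, 3.14, 3.14].

## Interface

Orientations are given as a rotation vector (axis times angle).
In Python, from bench import r gives the robot as it stands.
- The arm moves only by the tool play_rows, never from a script. Its argument "targets" is text: rows parted by semicolons, each of 5 numbers parted by spaces: the closure, from -1 (fully open) to 1 (shut), then the shift along the tool's x, y, z in m, then the turn about the tool's z in rad. In form: gripper dx dy dz spin; .... A call has 1 to 8 rows; each row is the pose to reach, as a shift and turn from the pose commanded when the call began, along the tool's axes at that moment; what a row does not reach only later rows make up. A row lasts 1/12 s, in which the tool goes at most 41.7 mm and 7.16 degrees, less where a joint would pass 70% of its speed; a pose out of reach is approached as far as the arm can. A call with a gripper value outside its range is refused whole. The fingers move at their own pace and stop on an object; "squeeze" is the grip in N (left out, the last holds). Time passes only in rows, so rows that repeat a pose let the fingers close. It gives the time, the measured TCP pose, the force, the opening and the grip force at its end, in the units of the state.
- r.get_obs(): the state, without advancing time (a new reading comes with each control period).
- r.grab_frame(name): name is "side" or "top"; returns the picture (384x512x3 uint8, red, green, blue); there is no depth.
- r.camera_info(name): a dict with "fov_y" (degrees; the focal length in pixels is half the picture's height over the tangent of half this angle, whatever the lens; pixels are square), "cx", "cy" (the principal point, pixels), "position" and "rotation" of the camera in the world. Camera axes: x right, y down, z forward; pixel columns grow to the right and rows downward; lengths in m; the calibration is good to about 2 mm. A picture is of the moment at which its call begins. camera_info takes no time and is no camera call.
- r.hand_in(): hands the job in; it is judged then, once.
The state is a dict: "clock": time; "joints": joint angles; "qvel": joint speeds; "tau": joint torques, N m; "tcp_pos": TCP position; "orientation": TCP orientation; "contact_force": force on the tool from outside, world axes, zero at the start; "moment": the same for the moment, N m; "grip_width": finger opening in m; "gripper_force": force on a finger pad.
Only numpy, scipy, OpenCV 4.12 (cv2) and the standard library are available. Lean on these libraries where they do the work, as an engineer would, in place of code of your own. Each camera call takes 0.05 s, during which the arm holds its last target. There are 200 camera calls.

## Task

The control knob has come off the little white single-ring gas cooker and stands on the worktop to the right of it. Pick the knob up, turn it so that the flat in its socket matches the flat on the cooker's bare D-shaped spindle, push it fully home on the spindle and press it all the way in against the valve spring. Finish while still gripping the knob and pressing it in, as one holds a gas knob after lighting, and do not disturb the things standing around.

Things in the scene. Friction and masses are not known exactly. Their poses are not given: they have to be found in the camera images.
- knob: Loose black cooker knob, 60 g, upright on the worktop (z = 0), socket down. Origin: centre of its underside, z up. Skirt and cap 44 mm in diameter, 0 to 20 mm high; on it a wing grip 42 mm long (its x), 12 mm thick (its y), 20 to 42 mm high: grip the wing's two flat sides from above. White pointer line on the wing's +x half and +x end.
- knob_pointer (a point): Tip of the knob's white pointer, on top of the wing's +x end: 21 mm along the knob's x from its axis, 42 mm above its underside.
- knob_socket (a point): Centre of the closed end of the knob's D-shaped socket, on the axis, 16 mm above the underside, where the socket opens. Axes as the knob's. Bore 16 mm in diameter, with a flat 4.5 mm from the axis on the +x side, the pointer's side.
- cooker: White table-top single-ring gas cooker, fixed, 275 (its x) x 190 (its y) x 52 mm high. Origin: centre of its underside; its -x end faces the robot. The spindle's axis is at x = -92.5 mm, y = 0, in a metal panel strip on top; behind it, at x = +45.5 mm, the burner with a black pan support 172 mm across, its top 86 mm above the worktop.
- spindle_tip (a point): Centre of the top end of the brass-coloured upright D-spindle, 80 mm above the worktop when out, 27 mm above the panel. z: up the axis; x: from the axis toward its flat. 14 mm in diameter (1 mm play round it in the socket), flat 3.5 mm from the axis, tip chamfered 2.5 mm. With the knob home, the socket's closed end rests here and the knob's x lies along this x.
- spindle (a joint): How far the spindle is pressed into the valve, m: 0 out (at rest), 0.007 at its stop. The spring takes 3.5 N to start, 8.5 N at the stop, and pushes it out again when let go. Pressed to the stop with the knob home, the knob's underside is 57 mm above the worktop, clear of the panel.
- lighter: Bystander: long red gas lighter, 182 mm, lying on the hob at the right. Origin: centre of its underside. Note: above that hob hangs the kitchen's fixed cooker hood, from y = -0.33 m to the right and from x = 0.50 m onward, underside 0.46 m above the worktop: draw the arm in before swinging it over from the right.
- matches: Bystander: yellow matchbox, 54 x 41 x 15 mm, standing on the hob. Origin: centre of its underside.
- tomato: Bystander: red tomato, 58 mm, standing on the worktop left of the hob. Origin: centre of its underside.
- salt_shaker: Bystander: salt shaker with grey cap, 44 mm in diameter, 90 mm high, standing on the hob. Origin: centre of its underside.
- spice_jar: Bystander: glass spice jar with dark lid, 41 mm in diameter, 105 mm high, standing on the hob. Origin: centre of its underside.
- valve: Dark disc, 30 mm across, 1.5 mm thick, round the spindle's foot, turning with it; a short white line on it marks the flat's side. Origin on the spindle's axis, x toward the flat, which points away from the robot to within 0.95 rad either way at the start. It turns stiffly (0.15 N m).
Things that resemble listed ones, but are neither listed nor needed, are in the scene too. What is meant by the knob is not green, and is the larger of those in its own colour.

How it is judged:
On the way:
1. the knob is lifted off the worktop in the gripper (height (world z) of knob above 0.03 m and contact force between the fingers and knob above 1 N), for 0.2 s.
At the end, for the whole second after the job is handed in: The knob is home on the spindle (socket ceiling within 3 mm of the spindle's tip, axes within 0.12 rad, flat on flat: pointer on the flat's side within 0.4 rad), the spindle is pressed in by more than 5 of its 7 mm, by the knob (more than 3 N), and the fingers still hold the knob (distance between knob_socket and spindle_tip below 0.003 m and angle between the z axis of knob and the z axis of spindle_tip, either way round below 0.12 rad and angle between the x axis of knob and the x axis of spindle_tip, either way round below 0.4 rad and x of knob_pointer in the frame of spindle_tip above 0.015 m and value of joint spindle above 0.005 m and contact force between the fingers and knob above 1 N and contact force between knob and spindle above 3 N); the arm keeps its last pose, push and grip.
It fails at once if a bystander is pushed more than 25 mm or tipped over (distance of any of lighter, matches, tomato, salt_shaker, spice_jar from where it was at the start of the episode above 0.025 m or angle between any of salt_shaker, spice_jar's own z axis and vertical above 0.5 rad).
It also fails if it takes over 35 s, if anything falls off the work surface, if the arm or the gripper's body presses on something with over 40 N, if the wrist force passes 120 N, or if a joint passes its speed limit or range.

## Working session

There is one attempt and no reset: what is moved stays moved. The work goes in short steps, Python scripts to look and compute and a tool call to move; the robot and the scene stay as the last step left them, time stands still between calls to the robot, and variables do not carry over. Pictures are saved under pics/ and viewed, at most 10 in all, crops included, and the job is handed in when it is done.

Besides the shell and the picture viewer there is one more tool, called after "Call:" by a JSON object that holds its "name" and its "arguments". play_rows: Moves the arm, as the interface text tells. Its arguments: {"type":"object","properties":{"targets":{"type":"string"},"squeeze":{"type":"number"}},"required":["targets"]}

```bash
mkdir -p pics; cat > h.py <<'E'
import numpy as np, cv2
from bench import r
def info(n):
    c=r.camera_info(n); f=192/np.tan(np.radians(c['fov_y'])/2); return c,f
def grab(n,name=None):
    im=np.array(r.grab_frame(n))
    if name: cv2.imwrite('pics/'+name,im[:,:,::-1])
    return im
def ray(n,u,v):
    c,f=info(n); d=np.array(c['rotation'])@np.array([(u-c['cx'])/f,(v-c['cy'])/f,1]); return np.array(c['position']),d/np.linalg.norm(d)
def onz(n,u,v,z):
    p,d=ray(n,u,v); return p+d*(z-p[2])/d[2]
def proj(n,P):
    c,f=info(n); q=np.array(c['rotation']).T@(np.array(P)-c['position']); return np.array([c['cx']+f*q[0]/q[2],c['cy']+f*q[1]/q[2]])
E
python3 - <<'E'
from h import *
for n in ('side','top'):
    print(n,r.camera_info(n)); grab(n,n+'0.png')
print(r.get_obs())
a=[cv2.imread(f'pics/{n}0.png') for n in ('side','top')]
cv2.imwrite('pics/both.png',np.hstack(a)) 
E
```

```text
side {'fov_y': 45.447348617932036, 'cx': 250.63099951632074, 'cy': 192.55008874725496, 'position': array([0.4440251 , 0.65180514, 0.82127372]), 'rotation': array([-0.17934023,  2.75852476, -1.34554917])}
top {'fov_y': 57.993104561666875, 'cx': 256.7439682208584, 'cy': 187.10166762882355, 'position': array([ 0.51463947, -0.27228997,  1.12697787]), 'rotation': array([-2.16178781,  2.20384801, -0.07536188])}
{'clock': 0.1, 'joints': array([ 1.201894  ,  0.47773941,  0.02234451,  1.5563661 , -0.0115073 ,
        1.10932044, -0.08309883]), 'qvel': array([ 4.81993894e-04, -1.31899161e-03, -1.62801165e-04, -2.15006393e-03,
        2.82245900e-04,  5.95658683e-06,  4.84947866e-04]), 'tau': array([ 5.31549042e-03, -5.97756171e+01,  1.61410164e+00, -2.81952006e+01,
        1.28735582e-02,  4.99775735e-03,  3.90076468e-05]), 'tcp_pos': array([ 0.1738995 , -0.65164491,  0.23040254]), 'orientation': array([-3.11325980e+00, -4.08315134e-01,  5.33321401e-04]), 'contact_force': array([-0.18812732, -0.07368978,  0.90088132]), 'moment': array([-0.0987293,  0.0130409, -0.0005689]), 'gripper_force': 0.0, 'grip_width': 0.08528059865491712}
```

Rotation is a rotation vector; I'll convert it.

```bash
sed -i "s/c=r.camera_info(n); f/c=r.camera_info(n); c['rotation']=cv2.Rodrigues(np.array(c['rotation']))[0]; f/" h.py; python3 -c "
from h import *
print(onz('top',256,187,0),onz('side',250,192,0))"
```

```text
[ 0.5967701  -0.26685595  0.        ] [ 5.94700712e-01 -3.92788355e-01 -1.11022302e-16]
```

View pics/top0.png

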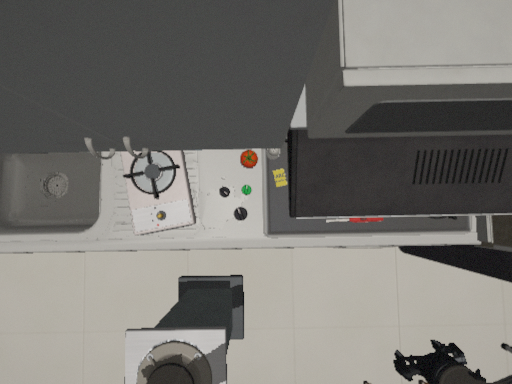

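View pics/side0.png

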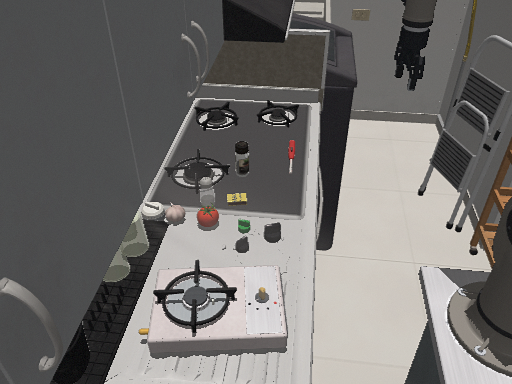

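Top view: the arm is clear at the bottom. The cooker is at about (157,190) with its spindle at (161,215). Knob candidates are black at (225,191), green at (246,189) and black at (240,213). In the side view these are (242,244), (244,226) and (272,232). The black one at top (240,213) / side (272,232) looks the larger, so I'll enlarge it to confirm.

```bash
python3 - <<'E'
import cv2,numpy as np
t=cv2.imread('pics/top0.png');s=cv2.imread('pics/side0.png')
def c(im,u,v,w,h,W=400,H=300): return cv2.resize(im[v-h//2:v+h//2,u-w//2:u+w//2],(W,H),interpolation=cv2.INTER_CUBIC)
cv2.imwrite('pics/crop1.png',np.vstack([np.hstack([c(t,235,200,60,44),c(t,161,215,60,44)]),np.hstack([c(s,258,236,60,44),c(s,262,296,60,44)])]))
E
```

```text
(no output)
```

View pics/crop1.png

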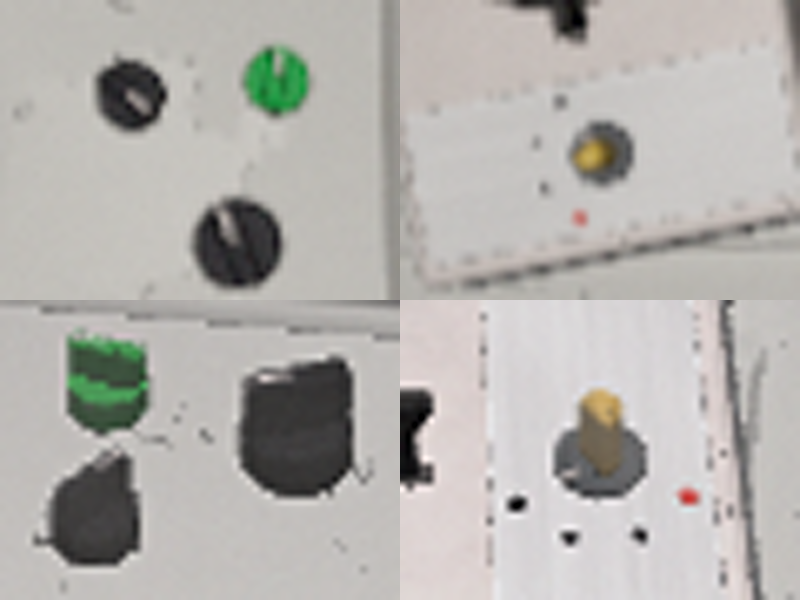

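The crop confirms it: the black knob at top (240.7,213.5) is larger (44 mm against about 34 mm), and its pointer runs up and slightly left. The spindle disc's white mark is at side (257,298). Now I'll measure.

```bash
cat >> h.py <<'E'
def comp(mask,u,v,R=12):
    m=np.zeros_like(mask,np.uint8); u,v=int(u),int(v); m[v-R:v+R,u-R:u+R]=mask[v-R:v+R,u-R:u+R]; return m
def cen(w):
    ys,xs=np.nonzero(w); ww=w[ys,xs].astype(float); return np.array([(xs*ww).sum(),(ys*ww).sum()])/ww.sum()
def hullell(m):
    pts=cv2.findNonZero(m); h=cv2.convexHull(pts); M=cv2.moments(h); return np.array([M['m10']/M['m00'],M['m01']/M['m00']]),M['m00'],h
E
python3 - <<'E'
from h import *
im={n:np.mean([grab(n).astype(float) for _ in range(4)],0) for n in('top','side')}
np.savez('im0.npz',**im)
g={n:im[n].mean(2) for n in im}
# knob, top
m=comp((g['top']<110),240,213,10)
c,a,h=hullell(m); print('knob top px',c,a,onz('top',*c,.02)); K=onz('top',*c,.02)
print('other top', hullell(comp(g['top']<110,225,191,9))[:2])
# knob predicted outline checks in side
print('side pred base/top',proj('side',[*K[:2],0]),proj('side',[*K[:2],.042]))
w=cv2.resize(g['top'][203:224,230:252],None,fx=1,fy=1)
print(np.round(w).astype(int))
# disc
print('TOP disc'); print(np.round(im['top'][208:223,154:170,0]).astype(int)); print(np.round(im['top'][208:223,154:170,2]).astype(int))
print('SIDE disc'); print(np.round(im['side'][285:306,252:274,0]).astype(int)); print(np.round(im['side'][285:306,252:274,2]).astype(int))
E
```

```text
knob top px [240.11864407 213.26977401] 118.0 [ 0.51236713 -0.21475515  0.02      ]
other top (array([224.22384428, 191.51581509]), 68.5)
side pred base/top [272.18329732 236.22389836] [272.50940037 224.14428391]
[[194 194 195 195 195 195 194 195 195 196 196 181 184 186 186 187 187 187
  187 187 188 187]
 [194 195 194 195 195 195 195 195 196 196 197 182 185 188 187 187 187 187
  186 186 188 187]
 [194 195 195 195 195 195 195 196 196 196 197 184 185 186 187 188 189 187
  186 186 188 187]
 [194 195 195 196 196 196 196 196 181 175 172 164 173 184 187 187 188 187
  187 186 187 187]
 [195 195 196 196 196 196 181 177 130  99  77  96 124 153 171 184 186 187
  186 187 187 186]
 [195 196 196 196 195 180 128 122 108  58  40  48  45  46 114 159 182 187
  186 187 186 186]
 [195 196 196 195 187 132  60  91 158 102  35  50  52  54  45  86 163 184
  188 188 187 187]
 [196 196 195 196 157  82  32  35 164 130  60  47  53  52  56  44 118 177
  187 188 187 188]
 [195 195 196 187 114  49  44  34 121 133  78  36  50  54  53  50  55 172
  187 186 188 188]
 [195 195 195 172  96  47  54  33 100 121  93  42 
[... 6305 characters left out ...]
4  76  77 106 109 107 102 206
  212 214 212 215]
 [213 210 222 107 142 170 135 100 101  69  67  69 101 106 107 104  88 205
  212 212 212 215]
 [212 210 221 222 121  72  90  94  97  98 100 101 102 104 100  90 204 212
  212 210 212 214]
 [213 210 217 221 175  76  79  90  91  96  96  96  98  94  92 211 217 209
  211 210 214 217]
 [213 210 216 218 218 222 179  80  62  75  74  68  76 118 206 218 212 208
  210 210 214 179]
 [214 211 217 217 218 221 219 217 219 175 214 222 220 215 214 217 213 209
  212 211 215 216]
 [215 210 216 217 216 218 215 214 216 217 216 219 218 213 210 215 213 209
  212 211 214 215]
 [214 210 216 218 216 217 216 212 214 215 214 218 216 212 210 216 216 210
  212 212 214 212]]
```

```bash
python3 - <<'E'
from h import *
from scipy.optimize import least_squares
im=np.load('im0.npz'); g={n:im[n].mean(2) for n in('top','side')}
def edgefit(n,u,v,R,z,rad,lo,hi,rowmin=-1,rowmax=999):
    # subpixel edge (bg->dark) rays projected on plane z, circle of known radius
    thr=(lo+hi)/2; P=[]
    for a in np.radians(np.arange(0,360,6)):
        t=np.arange(R,2,-.1); x=u+t*np.cos(a); y=v+t*np.sin(a)
        val=cv2.remap(g[n].astype(np.float32),x.astype(np.float32)[None],y.astype(np.float32)[None],cv2.INTER_LINEAR)[0]
        k=np.argmax(val<thr)
        if k>0 and rowmin<y[k]<rowmax: P.append(onz(n,x[k],y[k],z)[:2])
    P=np.array(P); s=least_squares(lambda c:np.hypot(*(P-c[:2]).T)-c[2],[*P.mean(0),rad],loss='soft_l1',f_scale=.001)
    return s.x,len(P)
print('knob top z20',edgefit('top',240,213,14,.02,.022,45,190))
print('disc top',edgefit('top',162.5,213.5,9,.0545,.015,90,198))
print('disc side',edgefit('side',262,297.5,11,.0545,.015,105,215,rowmin=292.6))
D,_=edgefit('side',262,297.5,11,.0545,.015,105,215,rowmin=292.6)
# mark
w=np.zeros_like(g['side']); w[298:301,255:260]=np.clip(g['side'][298:301,255:260]-95,0,None); w[300,255]=0; w[298:301,255]=0
mk=cen(w); M=onz('side',*mk,.0545); d=M[:2]-D[:2]; print('mark',mk,M,'r',np.hypot(*d),'ang',np.arctan2(d[1],d[0]))
# brass
for n in('top','side'):
    b=np.clip(im[n][...,0]-im[n][...,2]-50,0,None)
    b=comp(b,162 if n=='top' else 262,214 if n=='top' else 289,9).astype(float); c=cen(b); print(n,'brass bright',c,onz(n,*c,.08))
# knob pointer
w=np.clip(g['top']-75,0,None); q=np.zeros_like(w); q[208:214,237:242]=w[208:214,237:242]; c=cen(q); P=onz('top',*c,.042)
K,_=edgefit('top',240,213,14,.02,.022,45,190); d=P[:2]-K[:2]; print('pointer',c,P,np.hypot(*d),np.arctan2(d[1],d[0]))
ys,xs=np.nonzero(q); Q=np.array([onz('top',x,y,.042)[:2] for x,y in zip(xs,ys)]); ww=q[ys,xs]; C=np.cov(Q.T,aweights=ww); e=np.linalg.eigh(C)[1][:,1]; print('pointer axis',np.arctan(e[1]/e[0]))
# side view pointer tip brightest
s=g['side'][218:246,262:284]; ys,xs=np.unravel_index(np.argsort(s.ravel())[-1],s.shape)
o=r.get_obs(); R=cv2.Rodrigues(o['orientation'])[0]; print(o['tcp_pos'],np.round(R,3))
E
```

```text
knob top z20 (array([ 0.51213127, -0.21514951,  0.02088992]), 60)
disc top (array([0.51163786, 0.02805131, 0.01429251]), 60)
disc side (array([0.51203904, 0.02986827, 0.01504   ]), 43)
mark [257.05391804 298.98130841] [0.52075548 0.03635301 0.0545    ] r 0.010864076924212047 ang 0.6396281697832088
top brass bright [159.3015873  215.37742504] [0.51081083 0.02595768 0.08      ]
side brass bright [262.1530303  288.96666667] [0.51092878 0.0297106  0.08      ]
pointer [238.36938746 210.17673218] [ 0.52215629 -0.21058165  0.042     ] 0.011016646767051335 0.4275395733582128
pointer axis 0.37249928865682236
[ 0.17405157 -0.65217378  0.23127493] [[ 0.966  0.258 -0.   ]
 [ 0.258 -0.966  0.   ]
 [-0.    -0.    -1.   ]]
```

Call:
{"name": "play_rows", "arguments": {"targets": "-1 0.0275 -0.021 0 0;-1 0.055 -0.042 0 0;-1 0.0825 -0.063 0 0;-1 0.11 -0.084 0 0;-1 0.1375 -0.105 0 0;-1 0.165 -0.126 0 0;-1 0.1925 -0.147 0 0;-1 0.22 -0.168 0 0", "squeeze": 40}}

```text
clock: 1.17
tcp_pos: [0.3441, -0.4318, 0.2316]
orientation: [3.114, 0.408, 0.0]
contact_force: [0.8, 0.6, 0.0]
grip_width: 0.0858
gripper_force: 0.0
```

Call:
{"name": "play_rows", "arguments": {"targets": "-1 0.0275 -0.021 0 -0.02;-1 0.055 -0.042 0 -0.04;-1 0.0825 -0.063 0 -0.06;-1 0.11 -0.084 0 -0.08;-1 0.1375 -0.105 0 -0.1;-1 0.165 -0.126 0 -0.12;-1 0.1925 -0.147 0 -0.14;-1 0.219 -0.167 0 -0.14"}}

```text
clock: 1.83
tcp_pos: [0.5128, -0.2137, 0.2317]
orientation: [3.078, 0.627, 0.001]
contact_force: [1.2, -1.2, 0.6]
grip_width: 0.0853
gripper_force: 0.0
```

```bash
cat >> h.py <<'E'
def st():
    o=r.get_obs(); R=cv2.Rodrigues(o['orientation'])[0]; y=np.arctan2(R[1,0],R[0,0])
    print('t',round(o['clock'],2),'tcp',np.round(o['tcp_pos'],4),'yaw',round(y,3),'tilt',np.round(R[:2,2],3),'F',np.round(o['contact_force'],1),'grip',round(o['gripper_force'],1),'w',round(o['grip_width'],4)); return o,R
def shift(o,R,P): return np.round(R.T@(np.array(P)-o['tcp_pos']),4)
E
python3 -c "
from h import *
o,R=st(); print(shift(o,R,[.512,-.215,.12]))"
```

```text
t 1.83 tcp [ 0.5128 -0.2137  0.2317] yaw 0.402 tilt [ 0.001 -0.   ] F [ 1.2 -1.2  0.6] grip 0.0 w 0.0853
[-0.0014  0.0008  0.1117]
```

Call:
{"name": "play_rows", "arguments": {"targets": "-1 -0.001 0.001 0.03 0;-1 -0.001 0.001 0.06 0;-1 -0.001 0.001 0.09 0;-1 -0.001 0.001 0.12 0;-1 -0.001 0.001 0.15 0;-1 -0.001 0.001 0.15 0"}}

```text
clock: 2.33
tcp_pos: [0.5075, -0.2154, 0.0763]
orientation: [-3.074, -0.625, 0.012]
contact_force: [0.0, 0.4, -0.1]
grip_width: 0.0851
gripper_force: 0.0
```

```bash
python3 - <<'E'
from h import *
o,R=st(); a=grab('side');b=grab('top')
def c(im,u,v): return cv2.resize(im[v-33:v+33,u-44:u+44],(396,297),interpolation=cv2.INTER_CUBIC)
cv2.imwrite('pics/c2.png',np.hstack([c(a,270,225),c(b,240,213)])[:,:,::-1])
E
```

```text
t 2.33 tcp [ 0.5075 -0.2154  0.0763] yaw 0.401 tilt [-0.009  0.003] F [ 0.   0.4 -0.1] grip 0.0 w 0.0851
```

View pics/c2.png

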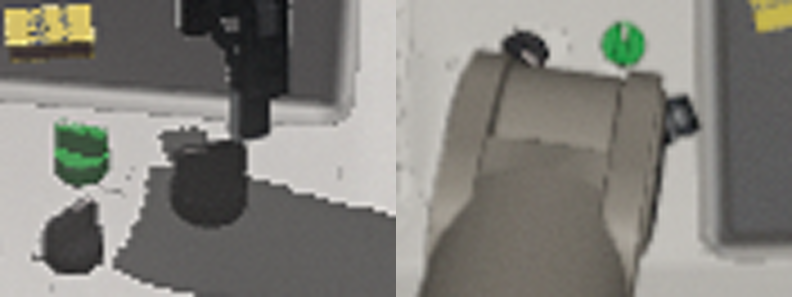

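The side crop shows the gripper's near finger above the knob, with nothing touched. The top view is hidden by the arm. I'll check that the pose has settled.

```bash
python3 -c "
from h import *
o,R=st(); print(shift(o,R,[.512,-.215,.024]))"
```

```text
t 2.43 tcp [ 0.511  -0.2165  0.0812] yaw 0.401 tilt [-0.002  0.001] F [ 0.2  0.  -0.1] grip 0.0 w 0.0851
[ 0.0016 -0.0009  0.0572]
```

Call:
{"name": "play_rows", "arguments": {"targets": "-1 0 0 0.02 0;-1 0 0 0.04 0;-1 0.0005 0 0.057 0;-1 0.0005 0 0.057 0;-1 0.0005 0 0.057 0"}}

```text
clock: 2.85
tcp_pos: [0.5128, -0.2168, 0.0259]
orientation: [3.078, 0.625, 0.002]
contact_force: [-0.6, 0.9, 0.7]
grip_width: 0.0856
gripper_force: 0.0
```

Call:
{"name": "play_rows", "arguments": {"targets": "1 0 0 0 0;1 0 0 0 0;1 0 0 0 0;1 0 0 0 0;1 0 0 0 0;1 0 0 0 0;1 0 0 0 0;1 0 0 0 0", "squeeze": 50}}

```text
clock: 3.52
tcp_pos: [0.512, -0.2166, 0.0247]
orientation: [3.078, 0.625, 0.001]
contact_force: [-1.0, -0.5, 5.2]
grip_width: 0.0109
gripper_force: 50.5
```

```bash
python3 -c "
from h import *
o,R=st()"
```

```text
t 3.52 tcp [ 0.512  -0.2166  0.0247] yaw 0.401 tilt [ 0.001 -0.   ] F [-1.  -0.5  5.2] grip 50.5 w 0.0109
```

Call:
{"name": "play_rows", "arguments": {"targets": "1 0 0 -0.02 0;1 0 0 -0.045 0;1 0 0 -0.075 0;1 0 0 -0.105 0;1 0 0 -0.13 0;1 0 0 -0.13 0"}}

```text
clock: 4.02
tcp_pos: [0.5147, -0.2173, 0.1593]
orientation: [3.075, 0.624, 0.011]
contact_force: [0.4, 0.3, -0.0]
grip_width: 0.0109
gripper_force: 49.8
```

Call:
{"name": "play_rows", "arguments": {"targets": "1 0.014 -0.032 0 -0.03;1 0.028 -0.065 0 -0.06;1 0.042 -0.098 0 -0.1;1 0.056 -0.132 0 -0.14;1 0.07 -0.165 0 -0.18;1 0.084 -0.2 0 -0.22;1 0.096 -0.226 0 -0.22;1 0.096 -0.226 0 -0.22"}}

```text
clock: 4.68
tcp_pos: [0.5114, 0.0367, 0.154]
orientation: [-2.983, -0.973, -0.002]
contact_force: [0.6, -0.1, -0.3]
grip_width: 0.0103
gripper_force: 49.8
```

Call:
{"name": "play_rows", "arguments": {"targets": "1 0 0 0 0;1 0 0 0 0;1 0 0 0 0"}}

```text
clock: 4.93
tcp_pos: [0.5117, 0.0275, 0.1538]
orientation: [2.992, 0.956, -0.002]
contact_force: [0.5, 0.3, 0.2]
grip_width: 0.0109
gripper_force: 49.8
```

```bash
python3 - <<'E'
from h import *
o,R=st(); a=grab('side');b=grab('top'); np.savez('im1.npz',side=a,top=b)
def c(im,u,v): return cv2.resize(im[v-33:v+33,u-33:u+33],(396,396),interpolation=cv2.INTER_CUBIC)
cv2.imwrite('pics/c3.png',np.hstack([c(a,262,275),c(b,161,210)])[:,:,::-1])
E
```

```text
t 4.93 tcp [0.5117 0.0275 0.1538] yaw 0.619 tilt [-0.001 -0.001] F [0.5 0.3 0.2] grip 49.8 w 0.0109
```

View pics/c3.png

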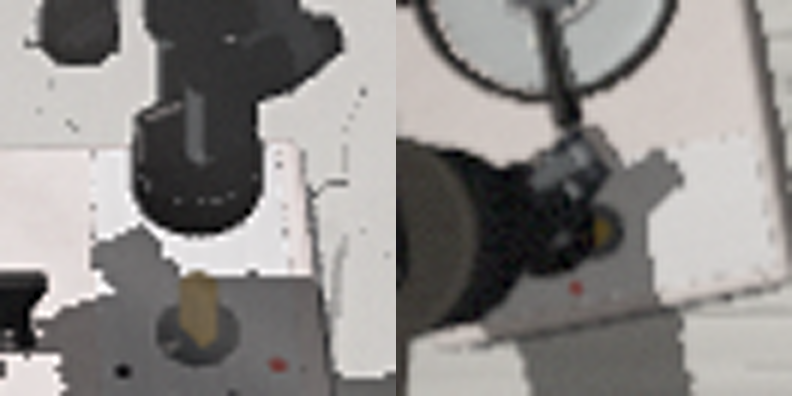

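The knob is held upright above the spindle, slightly behind it. In the side crop the skirt spans (131–265, bottom 235) and the spindle tip is at (199,275). I'll measure the knob's axis from the lower rim of its skirt.

```bash
cat >> h.py <<'E'
from scipy.optimize import least_squares
def rim(g,u,v,z,rad=.022,thr=110,R=16,a0=10,a1=171):
    P=[]
    for a in np.radians(np.arange(a0,a1,5)):
        t=np.arange(4,R,.1); x=u+t*np.cos(a); y=v+t*np.sin(a)
        val=cv2.remap(g.astype(np.float32),x.astype(np.float32)[None],y.astype(np.float32)[None],cv2.INTER_LINEAR)[0]
        k=np.argmax(val>thr)
        if k>0: P.append(onz('side',x[k],y[k],z)[:2])
    P=np.array(P); s=least_squares(lambda c:np.hypot(*(P-c).T)-rad,P.mean(0),loss='soft_l1',f_scale=.0005)
    return s.x,np.std(s.fun),len(P)
E
python3 - <<'E'
from h import *
o,R=st(); g=np.mean([grab('side').astype(float) for _ in range(3)],0); gg=g.mean(2)
zu=o['tcp_pos'][2]-.0247
for a0,a1 in((10,171),(25,156)): print(rim(gg,262,272,zu,thr=120,a0=a0,a1=a1))
# same method on the knob's initial picture for bias, z=0
im=np.load('im0.npz')['side'].mean(2); print('init',rim(im,272,234,0,thr=120,a0=25,a1=156))
for a in(90,135,45): pass
print(proj('side',[*o['tcp_pos'][:2],zu]))
# disc rim with same method in unshadowed picture, lower half is z=.053 rim
print('disc lower',rim(im,262,297.5,.053,rad=.015,thr=155,R=11))
E
```

```text
t 5.03 tcp [0.5119 0.0275 0.154 ] yaw 0.618 tilt [-0.    -0.001] F [ 0.3 -0.7 -0.9] grip 49.8 w 0.0105
(array([0.513242  , 0.02904339]), np.float64(0.00026554153594983665), 33)
(array([0.51321155, 0.02906722]), np.float64(0.0002092758138189051), 27)
init (array([ 0.51260782, -0.2136521 ]), np.float64(0.0006214336291435914), 27)
[261.94936127 271.89947318]
disc lower (array([0.51208719, 0.02899264]), np.float64(0.0008386448537137912), 33)
```

Call:
{"name": "play_rows", "arguments": {"targets": "1 -0.0005 -0.001 0.02 -0.02;1 -0.0005 -0.001 0.038 -0.02;1 -0.0005 -0.001 0.038 -0.02;1 -0.0005 -0.001 0.038 -0.02"}}

```text
clock: 5.52
tcp_pos: [0.5104, 0.0293, 0.1159]
orientation: [-2.981, -0.989, 0.003]
contact_force: [-0.7, 0.4, -0.3]
grip_width: 0.0109
gripper_force: 49.8
```

```bash
python3 - <<'E'
from h import *
o,R=st(); a=np.mean([grab('side').astype(float) for _ in range(3)],0); b=grab('top'); st()
print(rim(a.mean(2),262,282,o['tcp_pos'][2]-.0247,thr=120,a0=25,a1=156))
def c(im,u,v): return cv2.resize(im[v-25:v+25,u-25:u+25].astype(np.uint8),(400,400),interpolation=cv2.INTER_CUBIC)
cv2.imwrite('pics/c4.png',np.hstack([c(a,262,288),c(b,161,210)])[:,:,::-1])
E
```

```text
t 5.52 tcp [0.5104 0.0293 0.1159] yaw 0.64 tilt [-0.002 -0.   ] F [-0.7  0.4 -0.3] grip 49.8 w 0.0109
t 5.72 tcp [0.5118 0.0297 0.1174] yaw 0.641 tilt [0.002 0.   ] F [ 0.2  0.2 -1. ] grip 49.8 w 0.0109
(array([0.51410343, 0.03788771]), np.float64(2.6020852139652106e-17), 2)
```

View pics/c4.png

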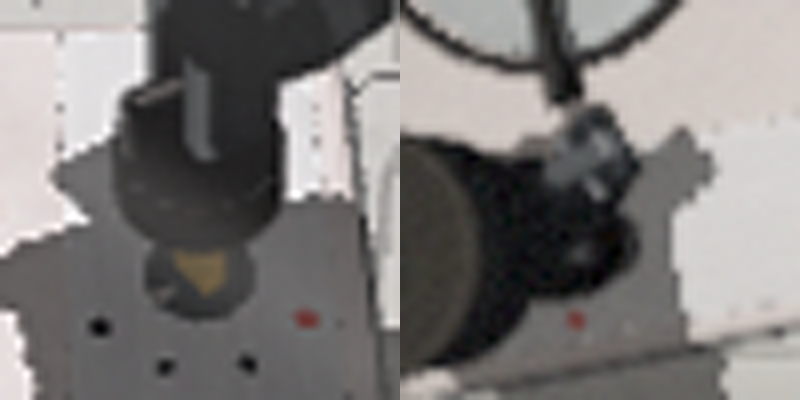

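The skirt is centred over the spindle: skirt at about 199.5, disc at 201 and brass at 200 in crop columns. I'll let it settle, then lower it.

Call:
{"name": "play_rows", "arguments": {"targets": "1 0 0 0 0;1 0 0 0 0;1 0 0 0 0"}}

```text
clock: 5.97
tcp_pos: [0.5112, 0.0296, 0.1167]
orientation: [2.982, 0.989, 0.001]
contact_force: [-0.6, -0.4, 0.0]
grip_width: 0.0106
gripper_force: 49.8
```

```bash
python3 - <<'E'
from h import *
o,R=st(); a=np.mean([grab('side').astype(float) for _ in range(3)],0); st()
for th in (70,80): print(rim(a.mean(2),262,283,o['tcp_pos'][2]-.0247,thr=th,a0=5,a1=176,R=14))
print(proj('side',[.512,.029,o['tcp_pos'][2]-.0247]))
E
```

```text
t 5.97 tcp [0.5112 0.0296 0.1167] yaw 0.641 tilt [ 0.001 -0.   ] F [-0.6 -0.4  0. ] grip 49.8 w 0.0106
t 6.12 tcp [0.511  0.0296 0.1164] yaw 0.641 tilt [ 0. -0.] F [-0.3 -0.  -1.5] grip 49.8 w 0.0109
(array([0.51211472, 0.03096476]), np.float64(0.0031061709685141015), 33)
(array([0.51233746, 0.0321909 ]), np.float64(0.0006324712340231142), 30)
[261.71112241 284.79448131]
```

Call:
{"name": "play_rows", "arguments": {"targets": "1 -0.001 0.001 0.003 0;1 -0.001 0.001 0.006 0;1 -0.001 0.001 0.008 0;1 -0.001 0.001 0.01 0;1 -0.001 0.001 0.012 0;1 -0.001 0.001 0.014 0;1 -0.001 0.001 0.014 0;1 -0.001 0.001 0.014 0"}}

```text
clock: 6.78
tcp_pos: [0.5107, 0.0282, 0.1022]
orientation: [-2.982, -0.989, 0.0]
contact_force: [0.2, -1.0, -1.1]
grip_width: 0.0109
gripper_force: 49.8
```

```bash
python3 -c "
from h import *
o,R=st();print(o['moment'])"
```

```text
t 6.78 tcp [0.5107 0.0282 0.1022] yaw 0.641 tilt [-0. -0.] F [ 0.2 -1.  -1.1] grip 49.8 w 0.0109
[ 0.02509148 -0.01870003 -0.06850081]
```

Call:
{"name": "play_rows", "arguments": {"targets": "1 0 0 0.001 0;1 0 0 0.002 0;1 0 0 0.003 0;1 0 0 0.004 0;1 0 0 0.005 0;1 0 0 0.006 0;1 0 0 0.006 0;1 0 0 0.006 0"}}

```text
clock: 7.45
tcp_pos: [0.5107, 0.0282, 0.0962]
orientation: [-2.982, -0.989, 0.0]
contact_force: [0.6, -0.2, -0.3]
grip_width: 0.0105
gripper_force: 49.8
```

```bash
python3 -c "
from h import *
o,R=st();print(o['moment'])"
```

```text
t 7.45 tcp [0.5107 0.0282 0.0962] yaw 0.641 tilt [-0. -0.] F [ 0.6 -0.2 -0.3] grip 49.8 w 0.0105
[-1.07237562e-01  1.33354449e-05 -1.40893884e-02]
```

Call:
{"name": "play_rows", "arguments": {"targets": "1 0 0 0.002 0;1 0 0 0.004 0;1 0 0 0.006 0;1 0 0 0.008 0;1 0 0 0.01 0;1 0 0 0.012 0;1 0 0 0.0135 0;1 0 0 0.0135 0", "squeeze": 80}}

```text
clock: 8.12
tcp_pos: [0.5109, 0.0282, 0.0829]
orientation: [2.982, 0.989, 0.0]
contact_force: [-1.3, 0.1, 7.1]
grip_width: 0.0097
gripper_force: 82.3
```

Call:
{"name": "play_rows", "arguments": {"targets": "1 0 0 0 0;1 0 0 0 0;1 0 0 0 0"}}

```text
clock: 8.37
tcp_pos: [0.5109, 0.0282, 0.0831]
orientation: [2.982, 0.989, 0.0]
contact_force: [-2.0, -0.2, 6.6]
grip_width: 0.0101
gripper_force: 82.3
```

```bash
python3 - <<'E'
from h import *
o,R=st();print(o['moment']); a=grab('side'); g=a.mean(2)
print([(z,rim(g,261.5,290,z,thr=70,a0=5,a1=176,R=16)[:2]) for z in(.057,.064)])
cv2.imwrite('pics/c5.png',cv2.resize(a[255:320,220:306],(774,585),interpolation=cv2.INTER_CUBIC)[:,:,::-1])
for z in(.057,.064): print(z,[np.round(proj('side',[.512+dx,.0292+dy,z]),1) for dx,dy in((0,.022),(.022,0),(-.022,0))])
E
```

```text
t 8.37 tcp [0.5109 0.0282 0.0831] yaw 0.641 tilt [ 0. -0.] F [-2.  -0.2  6.6] grip 82.3 w 0.0101
[-0.21031266  0.38535014 -0.07054448]
[(0.057, (array([0.51229434, 0.02908284]), np.float64(0.0011266091034320687))), (0.064, (array([0.51163839, 0.03455827]), np.float64(0.0010652455066928104)))]
0.057 [array([260.4, 304.3]), array([251.2, 294.9]), array([272., 297.])]
0.064 [array([260.4, 302.1]), array([251.2, 292.7]), array([272.1, 294.8])]
```

View pics/c5.png

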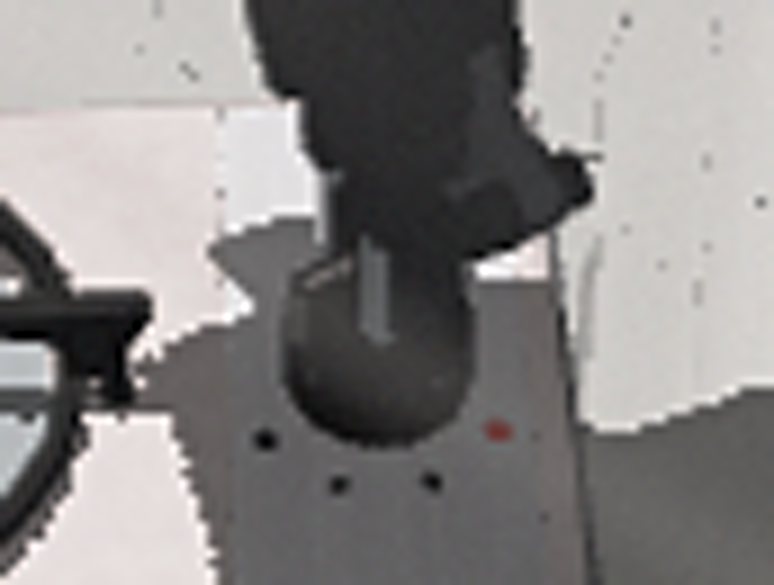

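The knob is on the spindle: its rim sits low over the panel, bottom at about (385,440) in the crop, with the pointer still toward the upper left. The force is on the spring curve, so I'll press on to the stop.

Call:
{"name": "play_rows", "arguments": {"targets": "1 0 0 0.001 0;1 0 0 0.002 0;1 0 0 0.003 0;1 0 0 0.003 0;1 0 0 0.003 0;1 0 0 0.003 0"}}

```text
clock: 8.92
tcp_pos: [0.5111, 0.0282, 0.0813]
orientation: [2.981, 0.989, 0.001]
contact_force: [-5.5, -1.1, 18.7]
grip_width: 0.01
gripper_force: 84.4
```

```bash
python3 -c "
from h import *
o,R=st()"
```

```text
t 8.92 tcp [0.5111 0.0282 0.0813] yaw 0.641 tilt [ 0.001 -0.001] F [-5.5 -1.1 18.7] grip 84.4 w 0.01
```

The force rose to 18.7 N at z = 0.0813, against 0.0817 predicted at the stop. The knob is home and fully pressed, so I'm handing in.

```bash
python3 -c "
from h import *
print(r.hand_in())"
```

```text
the job is handed in; nothing more can be done
None
```

I picked up the larger black knob, fitted it flat-on-flat on the spindle and pressed it to the stop; the job was handed in at about 9 s with the arm still gripping and pressing at 18.7 N, and no verdict was returned.

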